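# Lock the burger press with its hairpin clip

## Robot

A 6-joint arm with a two-finger parallel gripper is mounted at the origin on a cart in front of the work surface, level with it; the furniture and walls round the work are solid. World frame = base frame: x ahead of the robot, y to its left, z up, the work surface at z = 0. Lengths are in m, angles in rad, forces in N, time in s.
With the tool pointing down it reaches from about 0.375 to 0.9 m from the base axis. Payload 3.1 kg.
Tool frame: the origin (TCP) lies on the front face of the gripper's body, between the roots of the fingers; the fingertips stand 70 mm ahead of it and the grasp point (between the pads) lies 51 mm ahead of it; z points along the fingers, y is the line along which they close (so a half turn about z gives the same grasp; the last joint's range is limited). The gripper opens to 87 mm and grips with 3 to 60 N. Pads are 19 mm wide; open, the fingers measure 117 mm over their backs; the gripper's body (75 mm by 190 mm) begins 51 mm behind the grasp point.
Start: joints at [-1.397, 0.527, 1.433, -0, 1.181, -0.178], TCP at [0.215, -0.587, 0.292] pointing down, gripper open.
Joint ranges: [-3.08, 3.08], [-0.75, 2.2], [0.22, 2.44], [-1.43, 4.57], [0, 2.65], [-2.85, 2.85]. Speed limits (rad/s): [2.79, 2.79, 3.14, 3.14, 3.14, 3.14].

## Interface

Orientations are given as a unit quaternion [x, y, z, w].
In Python, from rig import robot, cams, ticket gives the robot as it stands. The module is installed in compiled form; this text tells all that it offers.
- The arm moves only by the shell command python3 -m crank 'ROWS' [FORCE]. ROWS is JSON, a list of rows, each a list of 7 numbers: the shift along the tool's x, y, z in cm, then the turn, a rotation vector about the tool's x, y, z in rad, then the closure, from 0 (fully open) to 1 (shut). A call has 1 to 5 rows; each row shifts and turns the commanded pose from where the row before left it, along the tool's axes as they then stand; what a row does not reach is not made up. A row lasts 1/8 s, in which the tool goes at most 62.5 mm and 10.7 degrees, less where a joint would pass 70% of its speed; a pose out of reach is approached as far as the arm can. A call is refused whole if a number of a shift passes 6.25 or a number of a turn 0.188, either way. A call with a gripper value outside its range is refused whole. The fingers move at their own pace and stop on an object; FORCE is the grip in N (left out, the last holds). Time passes only in rows, so rows that do not move let the fingers close. It gives the time, the measured TCP pose, the force, the opening and the grip force at its end, in the units of the state.
- robot.get_obs(): the state, without advancing time (a new reading comes with each control period).
- cams.camera(name): name is "side" or "top"; returns the picture (480x640x3 uint8, red, green, blue); there is no depth.
- cams.camera_info(name): a dict with "intrinsics" (3x3 intrinsics, pixels), "pose" (4x4, takes a point from camera to world coordinates). Camera axes: x right, y down, z forward; pixel columns grow to the right and rows downward; lengths in m; the calibration is good to about 2 mm. A picture is of the moment at which its call begins. camera_info takes no time and is no camera call.
- ticket.hand_in(): hands the job in; it is judged then, once.
The state is a dict: "time": time; "q": joint angles; "joint_velocities": joint speeds; "joint_torque": joint torques, N m; "position": TCP position; "tool_rot": TCP orientation; "ft_force": force on the tool from outside, world axes, zero at the start; "moment": the same for the moment, N m; "grip_width": finger opening in m; "grip_force": force on a finger pad.
Only numpy, scipy, OpenCV 4.12 (cv2) and the standard library are available. Lean on these libraries where they do the work, as an engineer would, in place of code of your own. Each camera call takes 0.05 s, during which the arm holds its last target. There are 200 camera calls.

## Task

Close the burger press by folding its steel strap fully down over the upright stem, then lock it: slide the hairpin clip in from the front (the end away from the hinge), grip tab up, straight leg through the stem's cross hole and sprung leg round the outside, until it snaps home and hugs the stem, and let go. The stem is screwed higher or lower each time, so feel for its height, and work gently: never load the press hard. Do not disturb the spice jar, the yoghurt tub or the tin.

Things in the scene. Friction and masses are not known exactly. Their poses are not given: they have to be found in the camera images.
- press: Burger press fixed to the worktop: light wooden base 235 x 130 x 18 mm, aluminium mould ring. Origin: middle of the base's underside. x points from the stem end (front, towards the robot) to the hinge end, z up. The strap's hinge line runs along y at x = +90, z = 60 mm. Strap and stem are parts of it: more than 25 N on them from the clip, or 40 N from the fingers, is too rough.
- strap (a joint): Hinge of the flat steel strap, rad: 0 = level, fully closed (firm stop), growing as its free end rises. It stays where it is left; a few newtons push it down. 26 mm wide, 5 mm thick, reaches 192 mm from the hinge, pressing disc below; its end is a fork that goes round the stem.
- pad (a point): Middle of the top face of the red thumb pad (40 x 34 mm) on the strap, 90 mm from the hinge line and, closed, 11 mm above it: push here. It moves with the strap.
- stem_foot (a point): Fixed point on the axis of the steel stem (18 mm across), 65 mm above the worktop (top of the closed strap), 85 mm in front of the press's origin; axes as the press. The cross hole, 8 x 8 mm, runs along x. Its middle is 4.5 to 22.5 mm above this point, different each time and NOT shown by any reading, but always 16 mm below the stem's flat top, which does not give: touch it lightly to find it.
- clip_grip (a point): Centre of the clip's orange grip tab: 28 mm along x, 14 along y, 25 high; grip it across y from above. The clip lies loose on the worktop, 40 g; x along the straight leg to its tip, y to the sprung leg's side, z up. Wire 5 mm thick, flat on the surface, its middle 10 mm below this point. The straight leg lies 3 mm to -y of this point, its square-cut tip 74 mm ahead.
- clip_eye (a point): Point on the straight leg's middle line that lies on the stem's axis when home: from clip_grip 40 mm along x, 3 mm to -y, 10 mm down. The leg tip enters the hole with it 43 mm short of the axis; the sprung leg starts to ride over the stem about 28 mm short and snaps in over the last 12 mm. Pushing takes roughly 5 to 15 N; home, it stops firmly.
- spring_leg (a joint): Opening of the sprung leg, rad, against its spring: about 0 relaxed and when hugging the stem, about 0.1 while it rides over the stem.
- spice_jar: Bystander: glass spice jar with a black cap, 41 mm across and 105 mm tall, standing loose; origin at the centre of its underside.
- tub: Bystander: white and pale blue yoghurt tub with a foil lid, 72 mm across and 72 mm tall, standing loose; origin at the centre of its underside.
- tin: Bystander: small green and gold round tin, 57 mm across and 72 mm tall, standing loose; origin at the centre of its underside.

How it is judged:
On the way:
1. the strap is folded fully down (hinge below 0.04 rad) (value of joint strap below 0.04 rad), for 0.2 s.
At the end, for the whole second after the job is handed in: Strap fully down (below 0.04 rad); clip home: eye within 3 mm of the stem's axis along and across the hole and 1 to 26 mm above the strap's top, leg along the hole (0.4 rad), tab upward (tilt below 0.9 rad), sprung leg closed round the stem again (below 0.045 rad) (value of joint strap below 0.04 rad and x of clip_eye in the frame of stem_foot between -0.003 and 0.003 m and y of clip_eye in the frame of stem_foot between -0.003 and 0.003 m and z of clip_eye in the frame of stem_foot between 0.001 and 0.026 m and angle between the x axis of clip_eye and the x axis of stem_foot, either way round below 0.4 rad and angle between clip_eye's own z axis and vertical below 0.9 rad and value of joint spring_leg below 0.045 rad and velocity of joint strap below 0.05 rad/s); the robot touches nothing.
It fails at once if the clip is forced against the press (strap and stem included) with more than 25 N (contact force between press and clip above 25 N).
It fails at once if the fingers press on the press (strap and stem included) with more than 40 N (contact force between press and the fingers above 40 N).
It fails at once if the spice jar is moved more than 25 mm or tipped (distance of spice_jar from where it was at the start of the episode above 0.025 m or angle between spice_jar's own z axis and vertical above 0.35 rad).
It fails at once if the tub is moved more than 25 mm or tipped (distance of tub from where it was at the start of the episode above 0.025 m or angle between tub's own z axis and vertical above 0.35 rad).
It fails at once if the tin is moved more than 25 mm or tipped (distance of tin from where it was at the start of the episode above 0.025 m or angle between tin's own z axis and vertical above 0.35 rad).
It also fails if it takes over 64 s, if anything falls off the work surface, if the arm or the gripper's body presses on something with over 40 N, if the wrist force passes 120 N, or if a joint passes its speed limit or range.

## Working session

There is one attempt and no reset: what is moved stays moved. The work goes in short steps, Python scripts to look and compute and a shell command to move; the robot and the scene stay as the last step left them, time stands still between calls to the robot, and variables do not carry over. Pictures are saved under pics/ and viewed, at most 10 in all, crops included, and the job is handed in when it is done.

```bash
mkdir -p pics
python3 - <<'E'
from rig import robot,cams
import cv2
for n in("top","side"):
    cv2.imwrite(f"pics/{n}0.png",cams.camera(n)[:,:,::-1]); i=cams.camera_info(n); print(n,i["intrinsics"],i["pose"])
o=robot.get_obs(); print(o["position"],o["tool_rot"],o["time"],o["grip_width"])
E
```

```text
top [[572.96622803   0.         324.19700511]
 [  0.         572.96622803 238.12254748]
 [  0.           0.           1.        ]] [[ 0.02159696 -0.9915205   0.12814313  0.43315217]
 [-0.99959606 -0.02378357 -0.01555805 -0.00504194]
 [ 0.01847383 -0.12775536 -0.99163364  1.43169081]
 [ 0.          0.          0.          1.        ]]
side [[468.85720801   0.         324.77162669]
 [  0.         468.85720801 235.86400559]
 [  0.           0.           1.        ]] [[-0.51042771 -0.74846543  0.42339467  0.08274095]
 [-0.85980381  0.43609346 -0.26563114  0.32277622]
 [ 0.01417608 -0.49962185 -0.86612762  1.13047482]
 [ 0.          0.          0.          1.        ]]
[ 0.21529737 -0.58620586  0.29138515] [ 9.84569071e-01  1.74993861e-01  1.44082206e-06 -9.45169730e-04] 0.1 0.08697355944990219
```

View pics/top0.png

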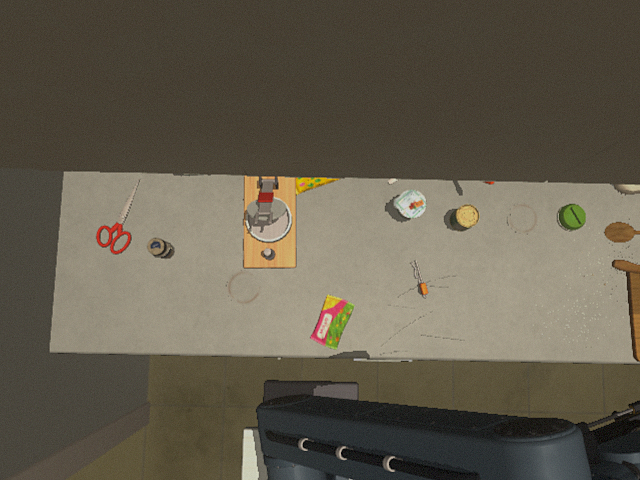

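View pics/side0.png

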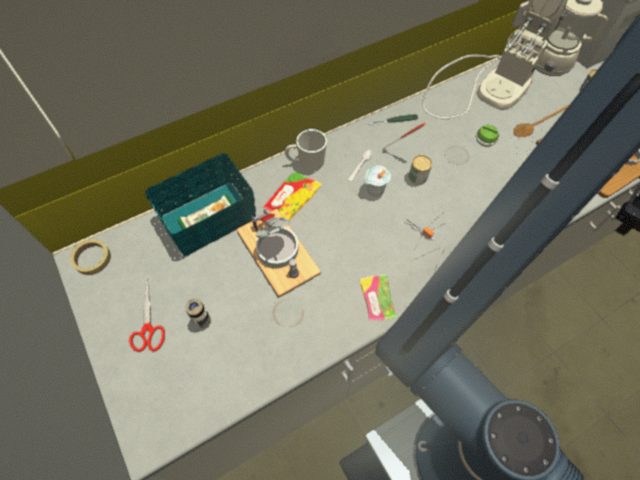

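Top: press base spans columns 244–297, front edge row 268, stem near (267,254), red pad near (265,197). The orange clip tab is at (423,290) with its legs pointing up to about (416,262). Side: stem at (294,268), clip tab at (428,232). Next I'll cast rays and enlarge.

```bash
cat > h.py <<'E'
import numpy as np,cv2
from rig import robot,cams
def ray(n,u,v):
    i=cams.camera_info(n);K=np.array(i["intrinsics"]);T=np.array(i["pose"])
    return T[:3,3],T[:3,:3]@np.linalg.inv(K)@np.array([u,v,1.])
def pl(n,u,v,z):
    o,d=ray(n,u,v); return o+d*(z-o[2])/d[2]
def tri(a,b):
    A=np.zeros((3,3));B=np.zeros(3)
    for n,u,v in(("top",*a),("side",*b)):
        o,d=ray(n,u,v);d=d/np.linalg.norm(d);P=np.eye(3)-np.outer(d,d);A+=P;B+=P@o
    return np.linalg.solve(A,B)
def proj(n,p):
    i=cams.camera_info(n);T=np.array(i["pose"]);c=T[:3,:3].T@(np.array(p)-T[:3,3]);c=np.array(i["intrinsics"])@c;return c[:2]/c[2]
E
python3 - <<'E'
from h import *
np.set_printoptions(precision=4,suppress=True)
t=cv2.imread("pics/top0.png");s=cv2.imread("pics/side0.png")
def big(im,x,y,w,h,k): return cv2.resize(im[y:y+h,x:x+w],None,fx=k,fy=k,interpolation=cv2.INTER_CUBIC)
c=np.vstack([np.hstack([big(t,235,170,70,105,5.5/2*1)[:288],]) if 0 else np.hstack([big(t,235,170,75,60,5),big(s,235,205,75,60,5)]),
 np.hstack([big(t,235,225,75,50,5)[:,:375],big(t,390,250,75,50,5)])])
cv2.imwrite("pics/z1.png",c)
for n,im in(("top",t),("side",s)):
    hsv=cv2.cvtColor(im,cv2.COLOR_BGR2HSV)
    x0,x1,y0,y1=(400,450,250,310) if n=="top" else(400,450,205,250)
    m=cv2.inRange(hsv,(5,150,120),(18,255,255));k=np.zeros_like(m);k[y0:y1,x0:x1]=m[y0:y1,x0:x1]
    M=cv2.moments(k,True);print(n,"orange",M["m00"],M["m10"]/M["m00"],M["m01"]/M["m00"])
    m=cv2.inRange(hsv,(0,120,60),(6,255,255))|cv2.inRange(hsv,(174,120,60),(180,255,255));k=np.zeros_like(m)
    x0,x1,y0,y1=(245,285,175,215) if n=="top" else(240,290,205,245);k[y0:y1,x0:x1]=m[y0:y1,x0:x1]
    M=cv2.moments(k,True);print(n,"red",M["m00"],M["m10"]/max(M["m00"],1),M["m01"]/max(1,M["m00"]))
    # wood
    m=cv2.inRange(hsv,(8,70,120),(22,200,255));k=np.zeros_like(m)
    x0,x1,y0,y1=(236,304,200,280) if n=="top" else(230,330,205,300);k[y0:y1,x0:x1]=m[y0:y1,x0:x1]
    c=max(cv2.findContours(k,0,2)[0],key=cv2.contourArea);print(n,"wood",cv2.minAreaRect(c),cv2.boxPoints(cv2.minAreaRect(c)).round(1).tolist())
E
```

```text
top orange 61.0 423.55737704918033 288.08196721311475
top red 141.0 265.2695035460993 196.75177304964538
top wood ((269.0, 233.5), (67.0, 52.0), 90.0) [[243.0, 200.0], [295.0, 200.0], [295.0, 267.0], [243.0, 267.0]]
side orange 38.0 428.13157894736844 231.21052631578948
side red 116.0 269.58620689655174 211.41379310344828
side wood ((278.2198181152344, 250.5980224609375), (82.23492431640625, 49.9283447265625), 57.7243537902832) [[235.1999969482422, 229.1999969482422], [277.3999938964844, 202.5], [321.29998779296875, 272.0], [279.1000061035156, 298.70001220703125]]
```

View pics/z1.png

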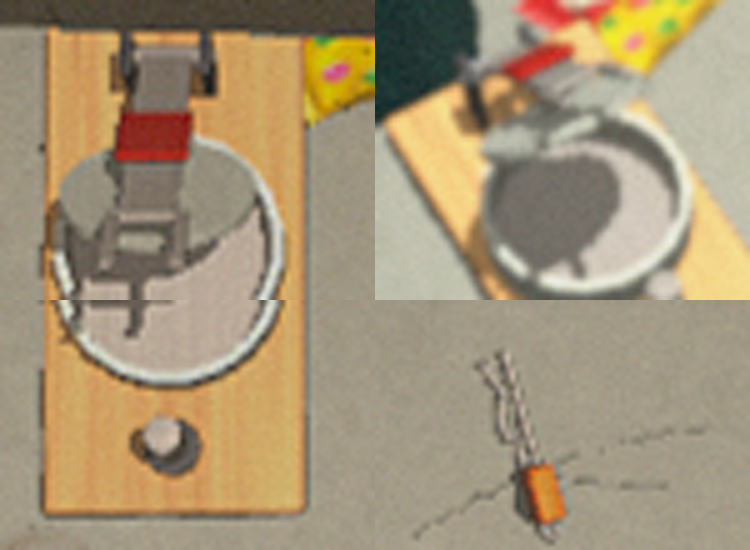

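Crop: base edges lie at columns 244 and 296 with the front edge at row 267. The stem top is near (268,252) and the pad near (265.5,197). The clip's straight leg runs from (420,283) to its tip at (415.6,260.5), with the sprung leg on its left (+y).

Run:
```python
from h import *
np.set_printoptions(precision=4,suppress=True)
print("base FL,FR,BL,BR",*[pl("top",u,v,.018) for u,v in((243.4,267.5),(296.3,267.5),(244,177),(296.2,177))])
print("clip tab",tri((423.6,288.1),(428.1,231.2)),pl("top",423.6,288.1,.02))
a,b=pl("top",420,283,.0025),pl("top",415.6,260.4,.0025);print("leg",a,b,np.arctan2(*(b-a)[[1,0]]))
print("pad",tri((265.3,196.8),(269.6,211.4)))
hs=[pl("top",267.8,251.8,z) for z in(.085,.095,.104)];print("stem",*hs,[proj("side",h) for h in hs])
# cabinet edge: intersect at x-z
for x in(.6,.7,.8,.9): print(x)
import itertools
o,d=ray("top",265,175)
for uv in((50,170),(250,97),(420,33)):
    o2,d2=ray("side",*uv)
    # t*d -> x,z equal
    s=np.linalg.solve(np.c_[d[[0,2]],-d2[[0,2]]],(o2-o)[[0,2]]);print("cab",o2+s[1]*d2)
print("jar",pl("top",160,247,.1),"tub",pl("top",410,204,.07),"tin",pl("top",467,216,.07))
```

```text
base FL,FR,BL,BR [0.538  0.1704 0.018 ] [0.5411 0.0401 0.018 ] [0.766  0.1779 0.018 ] [0.7694 0.0467 0.018 ]
clip tab [ 0.4977 -0.2764  0.0118] [ 0.4973 -0.2749  0.02  ]
leg [ 0.5106 -0.2692  0.0025] [ 0.567  -0.2581  0.0025] 0.19414238816129198
pad [0.6871 0.1083 0.1592]
stem [0.5715 0.1061 0.085 ] [0.5704 0.1053 0.095 ] [0.5695 0.1046 0.104 ] [array([293.5107, 260.7376]), array([293.8272, 259.0754]), array([294.1163, 257.5574])]
0.6
0.7
0.8
0.9
cab [0.6341 0.4407 0.5947]
cab [0.6376 0.126  0.5803]
cab [ 0.64   -0.2218  0.5702]
jar [0.5753 0.3556 0.1   ] tub [ 0.6974 -0.2324  0.07  ] tin [ 0.6714 -0.3708  0.07  ]
```

```bash
cat >> h.py <<'E'
from scipy.spatial.transform import Rotation as R
def to(x,y,z):
    "shift in tool axes, cm, from the measured pose; also the yaw of the tool's x"
    o=robot.get_obs();r=R.from_quat(o["tool_rot"]);m=r.as_matrix()
    print("shift",(100*m.T@(np.array([x,y,z])-o["position"])).round(2),"yaw",np.arctan2(m[1,0],m[0,0]).round(4),"tilt",m[:,2].round(4),"F",np.round(o["ft_force"],1),"t",round(o["time"],2))
E
python3 -m crank '[[0,0,0,0,0,0.162,1],[0,0,0,0,0,0.162,1]]' 20
python3 -c "
from h import *
to(.69,-.05,.24)"
```

```text
time: 0.35
position: [0.2153, -0.5863, 0.2916]
tool_rot: [1.0, 0.011, -0.0, -0.001]
ft_force: [-0.3, 0.1, -0.4]
grip_width: 0.0741
grip_force: 0.0
shift [ 48.66 -52.55   5.22] yaw 0.0224 tilt [-2.0e-04  1.4e-03 -1.0e+00] F [-0.3  0.1 -0.4] t 0.35
```

```bash
python3 -m crank '[[4.05,-4.4,0.4,0,0,0,1],[4.05,-4.4,0.4,0,0,0,1],[4.05,-4.4,0.4,0,0,0,1],[4.05,-4.4,0.4,0,0,0,1],[4.05,-4.4,0.4,0,0,0,1]]'
python3 -m crank '[[4.05,-4.4,0.4,0,0,0,1],[4.05,-4.4,0.4,0,0,0,1],[4.05,-4.4,0.4,0,0,0,1],[4.05,-4.4,0.4,0,0,0,1],[0,0,0,0,0,0,1]]'
python3 - <<'E'
from h import *
to(.69,-.05,.24)
cv2.imwrite("pics/s1.png",cams.camera("side")[:,:,::-1])
E
```

```text
time: 0.98
position: [0.4126, -0.3595, 0.2719]
tool_rot: [1.0, 0.014, -0.0, -0.0]
ft_force: [0.1, -0.8, -0.4]
grip_width: 0.0252
grip_force: 0.0
time: 1.6
position: [0.5705, -0.1769, 0.2554]
tool_rot: [1.0, 0.017, -0.0, -0.001]
ft_force: [-0.8, -0.7, 0.4]
grip_width: 0.0005
grip_force: 0.0
shift [ 12.37 -12.28   1.55] yaw 0.034 tilt [-3.0e-04  1.2e-03 -1.0e+00] F [-0.8 -0.7  0.4] t 1.6
```

View pics/s1.png

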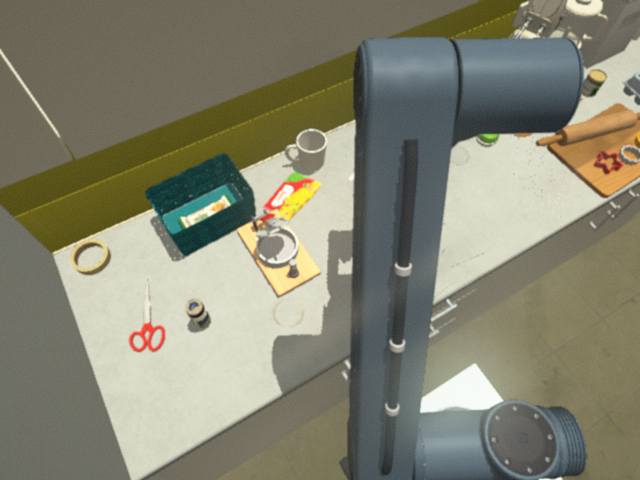

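The side view shows the forearm and elbow well in front of the cabinet, and the press is untouched.

```bash
python3 -m crank '[[4,-4,0.5,0,0,0,1],[4,-4,0.5,0,0,0,1],[4,-4,0.5,0,0,0,1],[0,0,0,0,0,0,1]]'
python3 -c "
from h import *
to(.693,.108,.235);print(robot.get_obs()['q'])"
```

```text
time: 2.15
position: [0.6865, -0.056, 0.2403]
tool_rot: [1.0, 0.015, 0.0, -0.0]
ft_force: [-0.6, -0.1, -0.0]
grip_width: 0.0006
grip_force: 0.0
shift [  1.14 -16.37   0.54] yaw 0.0304 tilt [ 1.e-04  4.e-04 -1.e+00] F [-0.6 -0.1 -0. ] t 2.15
[-2.43339143e-01  6.69235116e-01  1.30673423e+00  4.25872326e-04
  1.16561050e+00  1.29686555e+00]
```

```bash
python3 -m crank '[[0.3,-5,0.1,0,0,0,1],[0.3,-5.5,0.1,0,0,0,1],[0.3,-5.8,0.2,0,0,0,1],[0,0,0,0,0,0,1]]'
python3 -m crank '[[0,0,1,0,0,0,1],[0,0,1,0,0,0,1],[0,0,0,0,0,0,1]]'
python3 - <<'E'
from h import *
to(.691,.109,.2015)
a=cams.camera("side")[:,:,::-1];b=cams.camera("top")[:,:,::-1]
z=lambda i,x,y:cv2.resize(i[y:y+110,x:x+90],None,fx=4,fy=4)
cv2.imwrite("pics/s2.png",np.hstack([z(a,230,180),z(b,225,165)]))
E
```

```text
time: 2.65
position: [0.6884, 0.1078, 0.2369]
tool_rot: [1.0, 0.016, -0.001, -0.0]
ft_force: [0.1, 0.0, -0.3]
grip_width: 0.0007
grip_force: 0.0
time: 3.02
position: [0.6878, 0.1032, 0.2162]
tool_rot: [1.0, 0.013, -0.003, 0.0]
ft_force: [-0.6, -0.5, 0.5]
grip_width: 0.0003
grip_force: 0.2
shift [ 0.34 -0.57  1.47] yaw 0.0252 tilt [-6.4e-03 -8.0e-04 -1.0e+00] F [-0.6 -0.5  0.5] t 3.02
```

View pics/s2.png

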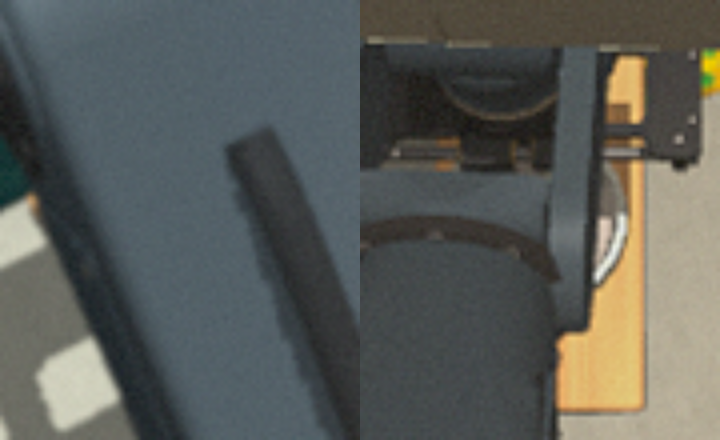

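Both views are hidden by the arm, so I'll go by force feel.

```bash
python3 -m crank '[[0,-0.4,0,0,0,0,1],[0,0,0.4,0,0,0,1],[0,0,0.4,0,0,0,1],[0,0,0,0,0,0,1]]'
python3 -c "
from h import *
to(.691,.109,.2015);print(robot.get_obs()['joint_torque'])"
python3 -m crank '[[0,0,0.4,0,0,0,1],[0,0,0.4,0,0,0,1],[0,0,0,0,0,0,1]]'
python3 -c "
from h import *
to(.691,.109,.2015);print(robot.get_obs()['joint_torque'])"
```

```text
time: 3.62
position: [0.6898, 0.1098, 0.2089]
tool_rot: [1.0, 0.014, 0.0, 0.0]
ft_force: [1.2, -0.1, 0.6]
grip_width: 0.0001
grip_force: 0.4
shift [0.11 0.08 0.74] yaw 0.0279 tilt [ 2.e-04 -0.e+00 -1.e+00] F [ 1.2 -0.1  0.6] t 3.62
[ 8.69281101e-02 -5.06450844e+01 -1.62940174e+01  4.44403687e-02
  1.32354177e-01  6.41661809e-04]
time: 4.0
position: [0.6894, 0.1098, 0.2007]
tool_rot: [1.0, 0.014, -0.0, -0.0]
ft_force: [0.2, 0.1, 1.4]
grip_width: 0.0002
grip_force: 0.4
shift [ 0.15  0.08 -0.08] yaw 0.0278 tilt [-0.001  0.    -1.   ] F [0.2 0.1 1.4] t 4.0
[ 1.36005459e-02 -5.06534386e+01 -1.61867952e+01  2.77052319e-02
  4.69980191e-02 -1.30686094e-04]
```

```bash
python3 -m crank '[[-0.5,0,0.5,0,0,0,1],[-0.6,0,0.6,0,0,0,1],[-0.5,0,0.7,0,0,0,1],[-0.5,0,0.8,0,0,0,1]]'
python3 -m crank '[[-0.4,0,0.8,0,0,0,1],[-0.3,0,0.8,0,0,0,1],[-0.2,0,0.6,0,0,0,1]]'
python3 -c "
from h import *
to(.6565,.109,.141)"
```

```text
time: 4.5
position: [0.6683, 0.1091, 0.1747]
tool_rot: [1.0, 0.014, 0.0, 0.0]
ft_force: [1.4, 0.3, 1.0]
grip_width: 0.0007
grip_force: 0.8
time: 4.88
position: [0.6594, 0.1089, 0.1525]
tool_rot: [1.0, 0.014, -0.0, -0.0]
ft_force: [1.2, 0.4, 0.8]
grip_width: 0.0005
grip_force: 0.7
shift [-0.28 -0.02  1.15] yaw 0.0278 tilt [-7.e-04 -0.e+00 -1.e+00] F [1.2 0.4 0.8] t 4.88
```

```bash
python3 -m crank '[[-0.1,0,0.4,0,0,0,1],[-0.1,0,0.4,0,0,0,1],[0,0,0.2,0,0,0,1]]'
python3 -m crank '[[0,0,0.15,0,0,0,1],[0,0,0,0,0,0,1]]'
python3 -m crank '[[0,0,0.15,0,0,0,1],[0,0,0,0,0,0,1]]'
```

```text
time: 5.25
position: [0.6574, 0.1089, 0.143]
tool_rot: [1.0, 0.014, -0.0, 0.0]
ft_force: [-0.1, -0.6, 1.1]
grip_width: 0.0005
grip_force: 0.8
time: 5.5
position: [0.6573, 0.1089, 0.1414]
tool_rot: [1.0, 0.014, -0.001, -0.0]
ft_force: [0.2, 0.3, -0.9]
grip_width: 0.0007
grip_force: 0.0
time: 5.75
position: [0.6573, 0.1089, 0.1411]
tool_rot: [1.0, 0.014, -0.0, 0.0]
ft_force: [-2.7, -0.6, 5.1]
grip_width: 0.0004
grip_force: 2.8
```

```bash
python3 -m crank '[[0,0,0.1,0,0,0,1],[0,0,0,0,0,0,1]]'
python3 -m crank '[[0,0,0.1,0,0,0,1],[0,0,0,0,0,0,1]]'
```

```text
time: 6.0
position: [0.6573, 0.1089, 0.1411]
tool_rot: [1.0, 0.014, -0.0, 0.0]
ft_force: [-3.5, -0.5, 9.4]
grip_width: 0.0003
grip_force: 4.9
time: 6.25
position: [0.6573, 0.1089, 0.141]
tool_rot: [1.0, 0.014, -0.0, 0.0]
ft_force: [-4.2, 0.5, 14.7]
grip_width: 0.0004
grip_force: 7.0
```

```bash
python3 -m crank '[[0,0,-3,0,0,0,1],[0,0,-3,0,0,0,1],[-4,0,0,0,0,0,1],[-4.6,0.1,0,0,0,0,1],[0,0,0,0,0,0,1]]'
python3 -c "
from h import *
to(.571,.1057,.178)"
```

```text
time: 6.88
position: [0.5668, 0.1059, 0.1976]
tool_rot: [1.0, 0.014, -0.004, -0.0]
ft_force: [0.3, -0.2, 0.6]
grip_width: 0.0004
grip_force: 0.0
shift [0.44 0.03 1.96] yaw 0.0282 tilt [-7.4e-03  2.0e-04 -1.0e+00] F [ 0.3 -0.2  0.6] t 6.88
```

```bash
python3 -m crank '[[0,0,1,0,0,0,1],[0,0,0.9,0,0,0,1],[0,0,0,0,0,0,1]]'
python3 -m crank '[[0,0,0.25,0,0,0,1],[0,0,0.25,0,0,0,1],[0,0,0,0,0,0,1]]'
python3 -m crank '[[0,0,0.2,0,0,0,1],[0,0,0.2,0,0,0,1],[0,0,0,0,0,0,1]]'
```

```text
time: 7.25
position: [0.572, 0.1054, 0.1778]
tool_rot: [1.0, 0.014, -0.001, -0.0]
ft_force: [-1.1, 0.7, 0.3]
grip_width: 0.0005
grip_force: 0.0
time: 7.62
position: [0.5718, 0.1055, 0.1741]
tool_rot: [1.0, 0.014, -0.0, -0.0]
ft_force: [0.4, -0.1, 0.3]
grip_width: 0.0004
grip_force: 0.0
time: 8.0
position: [0.5716, 0.1055, 0.1701]
tool_rot: [1.0, 0.014, -0.0, -0.0]
ft_force: [-0.1, 0.7, 0.6]
grip_width: 0.0003
grip_force: 0.0
```

```bash
for i in 1 2 3; do :; done
python3 -m crank '[[0,0,0.15,0,0,0,1],[0,0,0.15,0,0,0,1],[0,0,0,0,0,0,1]]'
python3 -m crank '[[0,0,0.15,0,0,0,1],[0,0,0.15,0,0,0,1],[0,0,0,0,0,0,1]]'
python3 -m crank '[[0,0,0.15,0,0,0,1],[0,0,0.1,0,0,0,1],[0,0,0,0,0,0,1]]'
```

```text
time: 8.38
position: [0.5717, 0.1055, 0.1671]
tool_rot: [1.0, 0.014, -0.0, -0.0]
ft_force: [0.6, 0.7, 0.2]
grip_width: 0.0006
grip_force: 0.0
time: 8.75
position: [0.5717, 0.1055, 0.1641]
tool_rot: [1.0, 0.014, -0.0, 0.0]
ft_force: [1.3, -0.2, 0.3]
grip_width: 0.0004
grip_force: 0.0
time: 9.12
position: [0.5717, 0.1055, 0.1617]
tool_rot: [1.0, 0.014, -0.0, 0.0]
ft_force: [-0.3, -0.0, -1.2]
grip_width: 0.0004
grip_force: 0.0
```

```bash
python3 -m crank '[[0,0,0.15,0,0,0,1],[0,0,0.1,0,0,0,1],[0,0,0,0,0,0,1]]'
python3 -m crank '[[0,0,0.15,0,0,0,1],[0,0,0.1,0,0,0,1],[0,0,0,0,0,0,1]]'
```

```text
time: 9.5
position: [0.5717, 0.1055, 0.1591]
tool_rot: [1.0, 0.014, -0.0, -0.0]
ft_force: [-0.0, 0.2, 0.2]
grip_width: 0.0001
grip_force: 0.0
time: 9.88
position: [0.5717, 0.1055, 0.1566]
tool_rot: [1.0, 0.014, -0.0, 0.0]
ft_force: [0.1, -0.2, 0.2]
grip_width: 0.0005
grip_force: 0.0
```

```bash
python3 -m crank '[[0,0,0.1,0,0,0,1],[0,0,0,0,0,0,1]]'
python3 -m crank '[[0,0,0.1,0,0,0,1],[0,0,0,0,0,0,1]]'
python3 -m crank '[[0,0,0.1,0,0,0,1],[0,0,0,0,0,0,1]]'
```

```text
time: 10.12
position: [0.5718, 0.1055, 0.1558]
tool_rot: [1.0, 0.014, 0.0, -0.0]
ft_force: [0.0, 0.1, -1.3]
grip_width: 0.0002
grip_force: 0.0
time: 10.38
position: [0.5718, 0.1055, 0.1557]
tool_rot: [1.0, 0.014, 0.0, 0.0]
ft_force: [-0.9, 0.1, 6.1]
grip_width: 0.0007
grip_force: 3.0
time: 10.62
position: [0.5718, 0.1055, 0.1556]
tool_rot: [1.0, 0.014, 0.0, 0.0]
ft_force: [-2.9, -1.0, 11.9]
grip_width: 0.0003
grip_force: 5.9
```

Stem top is at 0.0857 m, so the hole middle is at about z = 0.0697. I'll lift off, head toward the clip and take a closer look at the clip and stem.

```bash
python3 -m crank '[[0,0,-4,0,0,0,1],[-2,5.5,-4,0,0,0,0.5],[-2,5.5,0,0,0,0,0.3],[0,5.5,0,0,0,0,0.3]]'
python3 - <<'E'
from h import *
a=cams.camera("side");b=cams.camera("top");np.savez("im.npz",a=a,b=b)
a=a[:,:,::-1];b=b[:,:,::-1]
z=lambda i,x,y:cv2.resize(i[y:y+37,x:x+50],None,fx=8,fy=8,interpolation=cv2.INTER_LINEAR)
cv2.imwrite("pics/z3.png",np.vstack([np.hstack([z(b,400,258),z(a,395,210)]),np.hstack([z(b,243,235),z(a,268,245)])]))
E
```

```text
time: 11.12
position: [0.5371, -0.0548, 0.2297]
tool_rot: [1.0, 0.014, -0.0, -0.0]
ft_force: [0.8, 0.0, -0.2]
grip_width: 0.0227
grip_force: 0.0
```

View pics/z3.png

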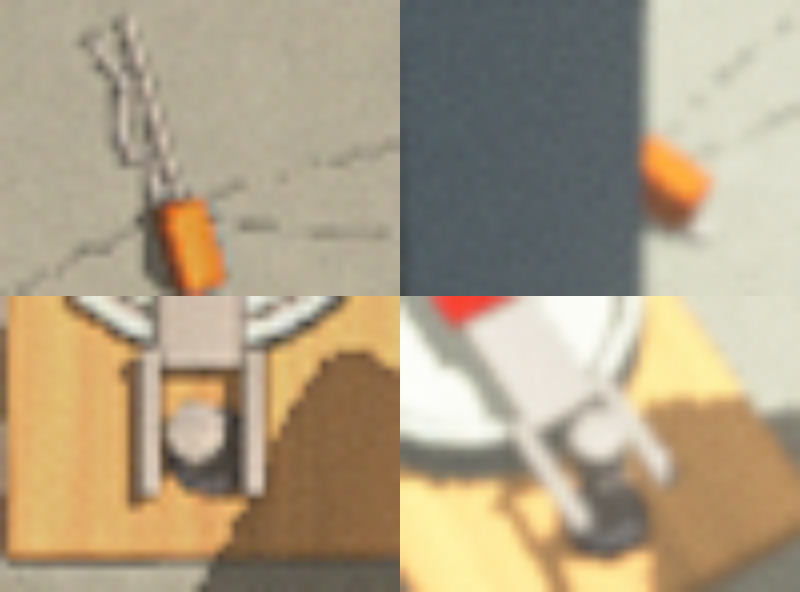

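Zoom: the strap is fully down and its fork surrounds the stem. The stem top centre is at about (267.5,252.4) in top and (292.6,262) in side. The straight leg runs (415.6,260.8)→(421.2,281.8), and the tab's top face is centred near (424,288).

Run:
```python
from h import *
np.set_printoptions(precision=4,suppress=True)
d=np.load("im.npz")
a,b=pl("top",421.2,281.5,.0025),pl("top",415.5,260.6,.0025);y=np.arctan2(*(b-a)[[1,0]]);print("leg",a,b,y)
c,s=np.cos(y),np.sin(y);print("grip from tip",b[:2]-.074*np.array([c,s])+.003*np.array([-s,c]), "from line at",)
hsv=cv2.cvtColor(d["b"],cv2.COLOR_RGB2HSV);m=cv2.inRange(hsv,(5,150,120),(18,255,255))[250:310,400:450]
q=np.argwhere(m>0);print(cv2.minAreaRect(q[:,::-1].astype(np.float32)))
ct=q.mean(0)+[250,400];print(ct,pl("top",ct[1],ct[0],.025))
print("stem",pl("top",267.4,252.3,.0857),pl("side",292.5,262,.0857))
to(.497,-.2735,.15)
```

```text
leg [ 0.5144 -0.2722  0.0025] [ 0.5665 -0.2579  0.0025] 0.26882942192234616
grip from tip [ 0.4943 -0.2746] from line at
((23.40000343322754, 38.20000076293945), (11.384199142456055, 5.692099571228027), 71.56504821777344)
[288.127  423.4444] [ 0.497  -0.2735  0.025 ]
stem [0.5702 0.107  0.0857] [0.5693 0.1101 0.0857]
shift [-4.73 21.33  8.  ] yaw 0.022 tilt [ 0.0029 -0.0026 -1.    ] F [ 0.6 -0.3 -0.8] t 11.22
```

The fork-to-camera estimate leaves about 2 mm of uncertainty in y. I'll grip the stem lightly to centre on it exactly.

```bash
python3 -m crank '[[1.2,-5.4,0,0,0,0,0.4],[1.2,-5.4,0,0,0,0,0.4],[1.1,-5.3,3,0,0,0,0.4],[0,0,2,0,0,0,0.4],[0,0,0,0,0,0,0.4]]' 3
python3 -c "
from h import *
to(.5705,.107,.145);print(robot.get_obs()['grip_width'])"
```

```text
time: 11.85
position: [0.5676, 0.1093, 0.1773]
tool_rot: [1.0, 0.015, -0.002, -0.0]
ft_force: [0.8, 0.5, -0.9]
grip_width: 0.0521
grip_force: 0.0
shift [0.3  0.24 3.23] yaw 0.0299 tilt [-4.6e-03  1.0e-04 -1.0e+00] F [ 0.8  0.5 -0.9] t 11.85
0.052088922381930504
```

```bash
python3 -m crank '[[0.1,0.2,1.6,0,0,0,0.4],[0,0,1.6,0,0,0,0.4],[0,0,0,0,0,0,0.4]]' 3
python3 -m crank '[[0,0,0,0,0,0,0.7],[0,0,0,0,0,0,0.75]]' 3
python3 -m crank '[[0,0,0,0,0,0,0.8]]' 3
python3 -m crank '[[0,0,0,0,0,0,0.85],[0,0,0,0,0,0,0.85]]' 3
```

```text
time: 12.22
position: [0.5692, 0.1052, 0.1456]
tool_rot: [1.0, 0.013, -0.002, -0.0]
ft_force: [-0.1, 0.1, 0.4]
grip_width: 0.0524
grip_force: 0.0
time: 12.48
position: [0.5705, 0.1058, 0.1475]
tool_rot: [1.0, 0.014, 0.001, 0.0]
ft_force: [0.3, 0.1, 0.9]
grip_width: 0.0396
grip_force: 0.0
time: 12.6
position: [0.5704, 0.1059, 0.1475]
tool_rot: [1.0, 0.014, 0.001, -0.0]
ft_force: [0.1, 0.1, 0.0]
grip_width: 0.0298
grip_force: 0.0
time: 12.85
position: [0.5702, 0.1074, 0.1473]
tool_rot: [1.0, 0.013, 0.0, -0.001]
ft_force: [-0.0, 6.2, 0.7]
grip_width: 0.0188
grip_force: 3.0
```

```bash
python3 -m crank '[[0,0,0,0,0,0,0.85],[0,0,0,0,0,0,0.85]]' 3
python3 -m crank '[[0,-0.15,0,0,0,0,0.85],[0,0,0,0,0,0,0.85]]' 3
python3 -c "
from h import *
to(.5705,.107,.145);print(robot.get_obs()['grip_width'],robot.get_obs()['position'])"
```

```text
time: 13.1
position: [0.5702, 0.1076, 0.1473]
tool_rot: [1.0, 0.013, 0.0, -0.001]
ft_force: [0.4, 6.4, 1.4]
grip_width: 0.0182
grip_force: 3.0
time: 13.35
position: [0.5702, 0.1081, 0.1473]
tool_rot: [1.0, 0.014, 0.0, -0.0]
ft_force: [-0.2, 4.8, 2.3]
grip_width: 0.0179
grip_force: 3.0
shift [0.03 0.11 0.23] yaw 0.0277 tilt [ 6.e-04  9.e-04 -1.e+00] F [-0.2  4.8  2.3] t 13.35
0.017944022782053187 [0.57021403 0.1080846  0.14730283]
```

```bash
python3 -m crank '[[0,-0.1,0,0,0,0,0.85],[0,0,0,0,0,0,0.85]]' 3
python3 -m crank '[[0,-0.1,0,0,0,0,0.85],[0,0,0,0,0,0,0.85]]' 3
python3 -m crank '[[0,0,0,0,0,0,0.7],[0,0,0,0,0,0,0.65]]' 3
```

```text
time: 13.6
position: [0.5703, 0.1083, 0.1473]
tool_rot: [1.0, 0.014, 0.0, 0.0]
ft_force: [-0.6, 1.8, 3.3]
grip_width: 0.0177
grip_force: 3.0
time: 13.85
position: [0.5703, 0.1085, 0.1472]
tool_rot: [1.0, 0.014, 0.0, 0.001]
ft_force: [-0.3, -3.6, 3.7]
grip_width: 0.0176
grip_force: 3.0
time: 14.1
position: [0.5697, 0.1096, 0.1466]
tool_rot: [1.0, 0.014, -0.001, -0.0]
ft_force: [0.2, -0.1, -0.1]
grip_width: 0.0276
grip_force: 0.0
```

```bash
python3 -m crank '[[0,0,-5,0,0,0,0.4],[-1,5.5,0,0,0,-0.12,0.2],[-0.5,6,0,0,0,-0.12,0.2],[0,6,0,0,0,0,0.2],[0,6,0,0,0,0,0.2]]' 15
python3 -m crank '[[0,6,0,0,0,0,0.4],[0,5,0,0,0,0,0.4],[0,0,0,0,0,0,0.4]]' 15
python3 -c "
from h import *
to(.4955,-.274,.12)"
```

```text
time: 14.72
position: [0.5973, -0.123, 0.1968]
tool_rot: [0.991, 0.134, -0.0, -0.0]
ft_force: [0.4, -0.6, 0.4]
grip_width: 0.0677
grip_force: 0.0
time: 15.1
position: [0.6272, -0.2319, 0.1966]
tool_rot: [0.991, 0.131, 0.001, 0.001]
ft_force: [0.2, 0.3, -0.9]
grip_width: 0.0539
grip_force: 0.0
shift [-13.83   0.63   7.64] yaw 0.2631 tilt [ 0.0022 -0.0015 -1.    ] F [ 0.2  0.3 -0.9] t 15.1
```

```bash
python3 -m crank '[[-4.6,0.2,1,0,0,0,0.4],[-4.6,0.2,2,0,0,0,0.4],[-4.6,0.2,2.5,0,0,0,0.4],[0,0,2,0,0,0,0.4],[0,0,0,0,0,0,0.4]]' 15
python3 -c "
from h import *
to(.4955,-.274,.074)"
```

```text
time: 15.72
position: [0.4935, -0.2683, 0.1207]
tool_rot: [0.991, 0.133, -0.001, -0.002]
ft_force: [0.5, -0.4, -0.4]
grip_width: 0.0521
grip_force: 0.0
shift [0.05 0.63 4.66] yaw 0.2677 tilt [-0.0034  0.0035 -1.    ] F [ 0.5 -0.4 -0.4] t 15.72
```

```bash
python3 -m crank '[[0,0.3,0,0,0,0,0.4],[0,0,2,0,0,0,0.4],[0,0,0,0,0,0,0.4]]' 15
python3 -c "
from h import *
to(.4955,-.274,.0735)"
```

```text
time: 16.1
position: [0.496, -0.2723, 0.102]
tool_rot: [0.991, 0.134, -0.0, -0.0]
ft_force: [-0.7, -0.4, -0.4]
grip_width: 0.0521
grip_force: 0.0
shift [-0.09  0.15  2.85] yaw 0.2689 tilt [-5.e-04  5.e-04 -1.e+00] F [-0.7 -0.4 -0.4] t 16.1
```

```bash
python3 -m crank '[[0,0.15,1.5,0,0,0,0.4],[0,0,1.3,0,0,0,0.4],[0,0,0,0,0,0,0.4]]' 15
python3 -m crank '[[0,0,0,0,0,0,0.7],[0,0,0,0,0,0,0.95],[0,0,0,0,0,0,0.95],[0,0,0,0,0,0,0.95],[0,0,0,0,0,0,0.95]]' 20
```

```text
time: 16.48
position: [0.4954, -0.2738, 0.0728]
tool_rot: [0.991, 0.133, -0.001, -0.001]
ft_force: [-0.7, 0.4, -0.2]
grip_width: 0.0523
grip_force: 0.0
time: 17.1
position: [0.4961, -0.2744, 0.0742]
tool_rot: [0.991, 0.133, 0.0, 0.0]
ft_force: [-0.4, 0.3, 1.3]
grip_width: 0.0137
grip_force: 19.9
```

```bash
python3 -m crank '[[0,0,-4,0,0,0,0.95],[0,0,-4,0,0,0.12,0.95],[0,0,-3,0,0,0.121,0.95],[0,-5.5,0,0,0,0,0.95],[0,0,0,0,0,0,0.95]]' 20
python3 -c "
from h import *
to(.462,.1083,.17)"
```

```text
time: 17.73
position: [0.493, -0.2156, 0.1842]
tool_rot: [1.0, 0.015, -0.002, -0.001]
ft_force: [-0.6, -0.1, 0.4]
grip_width: 0.0137
grip_force: 19.9
shift [ -2.12 -32.47   1.52] yaw 0.03 tilt [-0.0031  0.0029 -1.    ] F [-0.6 -0.1  0.4] t 17.73
```

```bash
python3 -m crank '[[-0.5,-5.4,0.2,0,0,0,0.95],[-0.5,-5.4,0.2,0,0,0,0.95],[-0.5,-5.4,0.2,0,0,0,0.95],[-0.5,-5.4,0.2,0,0,0,0.95],[0,-5.4,0.3,0,0,0,0.95]]' 20
python3 -m crank '[[0,-4.6,0.3,0,0,0,0.95],[0,0,0,0,0,0,0.95],[0,0,0,0,0,0,0.95]]' 20
python3 - <<'E'
from h import *
to(.462,.1083,.1414)
a=cams.camera("side")[:,:,::-1];b=cams.camera("top")[:,:,::-1]
z=lambda i,x,y:cv2.resize(i[y:y+75,x:x+66],None,fx=6,fy=6,interpolation=cv2.INTER_LINEAR)
cv2.imwrite("pics/z4.png",np.hstack([z(b,235,228),z(a,262,240)]))
for s in (.034,): print(proj("top",[.536,.1073,.11]),proj("side",[.536,.1073,.11]))
E
```

```text
time: 18.35
position: [0.4672, 0.0511, 0.1729]
tool_rot: [1.0, 0.013, 0.0, 0.0]
ft_force: [1.6, 0.8, -0.8]
grip_width: 0.0139
grip_force: 19.9
time: 18.73
position: [0.4665, 0.0956, 0.1699]
tool_rot: [1.0, 0.014, 0.0, 0.0]
ft_force: [-0.6, 0.4, 0.4]
grip_width: 0.0138
grip_force: 19.9
shift [-0.41 -1.28  2.85] yaw 0.0274 tilt [ 3.e-04 -3.e-04 -1.e+00] F [-0.6  0.4  0.4] t 18.73
[265.90983298 265.94839366] [299.71291864 267.57687934]
```

View pics/z4.png

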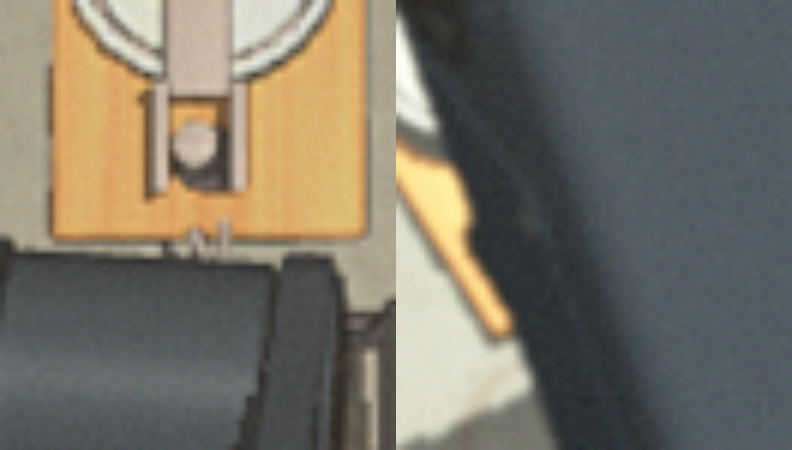

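Top: the straight-leg tip is near (272.5,265) and the stem top near (268,252). The side view is blocked.

Run:
```python
from h import *
print(pl("top",272.4,264.7,.098), "exp .5406 .0947", "stem",pl("top",267.3,252.0,.0857))
```

```text
[0.54019441 0.0933318  0.098     ] exp .5406 .0947 stem [0.57089453 0.10723399 0.0857    ]
```

```bash
python3 -m crank '[[-0.3,-1.28,1.4,0,0,0,0.95],[0,0,1.45,0,0,0,0.95],[0,0,0,0,0,0,0.95],[0,0,0,0,0,0,0.95]]' 30
python3 -c "
from h import *
to(.4635,.1083,.1414)"
```

```text
time: 19.32
position: [0.4627, 0.1085, 0.1411]
tool_rot: [1.0, 0.013, -0.0, 0.0]
ft_force: [-1.0, -0.7, -1.5]
grip_width: 0.0137
grip_force: 29.9
shift [ 0.08  0.03 -0.03] yaw 0.0265 tilt [-7.e-04 -0.e+00 -1.e+00] F [-1.  -0.7 -1.5] t 19.32
```

```bash
python3 -m crank '[[1,0,-0.03,0,0,0,0.95],[1,0,0,0,0,0,0.95],[0,0,0,0,0,0,0.95]]' 30
python3 -m crank '[[0.3,0,0,0,0,0,0.95],[0.2,0,0,0,0,0,0.95],[0,0,0,0,0,0,0.95]]'
python3 -m crank '[[0.2,0,0,0,0,0,0.95],[0.2,0,0,0,0,0,0.95],[0,0,0,0,0,0,0.95]]'
```

```text
time: 19.7
position: [0.4846, 0.1091, 0.1422]
tool_rot: [1.0, 0.013, 0.001, 0.0]
ft_force: [0.0, -0.5, -0.4]
grip_width: 0.0137
grip_force: 29.9
time: 20.08
position: [0.4878, 0.1094, 0.1418]
tool_rot: [1.0, 0.013, -0.0, -0.0]
ft_force: [-0.0, 0.4, -1.3]
grip_width: 0.0135
grip_force: 29.9
time: 20.45
position: [0.492, 0.1095, 0.1418]
tool_rot: [1.0, 0.013, 0.0, 0.0]
ft_force: [0.2, -1.1, 0.5]
grip_width: 0.0133
grip_force: 29.9
```

```bash
python3 -m crank '[[0.3,0.03,0,0,0,0,0.95],[0.3,0,0,0,0,0,0.95],[0,0,0,0,0,0,0.95]]'
python3 -m crank '[[0.2,0,0,0,0,0,0.95],[0.2,0,0,0,0,0,0.95],[0,0,0,0,0,0,0.95]]'
python3 -m crank '[[0.2,0,0,0,0,0,0.95],[0.2,0,0,0,0,0,0.95],[0,0,0,0,0,0,0.95]]'
```

```text
time: 20.82
position: [0.4982, 0.1093, 0.1419]
tool_rot: [1.0, 0.013, 0.0, -0.0]
ft_force: [-0.5, 0.3, -0.6]
grip_width: 0.0138
grip_force: 29.9
time: 21.2
position: [0.502, 0.1094, 0.1418]
tool_rot: [1.0, 0.013, 0.0, -0.0]
ft_force: [0.7, 0.0, 0.0]
grip_width: 0.0136
grip_force: 29.9
time: 21.58
position: [0.5058, 0.1096, 0.1418]
tool_rot: [1.0, 0.013, 0.0, -0.0]
ft_force: [-0.5, -0.2, -1.6]
grip_width: 0.014
grip_force: 29.9
```

```bash
python3 -m crank '[[0.2,0,0,0,0,0,0.95],[0.1,0,0,0,0,0,0.95],[0,0,0,0,0,0,0.95]]'
python3 -m crank '[[0.2,0,0,0,0,0,0.95],[0.1,0,0,0,0,0,0.95],[0,0,0,0,0,0,0.95]]'
python3 -m crank '[[0.2,0,0,0,0,0,0.95],[0.1,0,0,0,0,0,0.95],[0,0,0,0,0,0,0.95]]'
```

```text
time: 21.95
position: [0.5084, 0.1098, 0.1417]
tool_rot: [1.0, 0.013, -0.001, -0.0]
ft_force: [-0.5, 0.8, -2.0]
grip_width: 0.0136
grip_force: 29.9
time: 22.32
position: [0.5118, 0.1099, 0.1417]
tool_rot: [1.0, 0.013, 0.0, -0.0]
ft_force: [-2.9, 2.7, -1.8]
grip_width: 0.0139
grip_force: 29.9
time: 22.7
position: [0.5149, 0.1099, 0.1419]
tool_rot: [1.0, 0.013, 0.0, -0.0]
ft_force: [-2.1, 3.4, 0.1]
grip_width: 0.0137
grip_force: 29.9
```

```bash
python3 -m crank '[[0.2,0,0,0,0,0,0.95],[0.1,0,0,0,0,0,0.95],[0,0,0,0,0,0,0.95]]'
python3 -m crank '[[0.2,0,0,0,0,0,0.95],[0.1,0,0,0,0,0,0.95],[0,0,0,0,0,0,0.95]]'
python3 -m crank '[[0.2,0,0,0,0,0,0.95],[0.1,0,0,0,0,0,0.95],[0,0,0,0,0,0,0.95]]'
```

```text
time: 23.08
position: [0.5185, 0.11, 0.1419]
tool_rot: [1.0, 0.013, 0.001, -0.0]
ft_force: [-1.7, 4.0, -0.3]
grip_width: 0.0139
grip_force: 29.9
time: 23.45
position: [0.522, 0.11, 0.1421]
tool_rot: [1.0, 0.013, 0.002, -0.0]
ft_force: [-0.0, 3.7, -1.3]
grip_width: 0.0135
grip_force: 29.9
time: 23.82
position: [0.524, 0.11, 0.1419]
tool_rot: [1.0, 0.013, 0.0, 0.0]
ft_force: [-1.0, 3.0, -1.1]
grip_width: 0.0136
grip_force: 29.9
```

```bash
python3 -m crank '[[0.15,0,0,0,0,0,0.95],[0.1,0,0,0,0,0,0.95],[0,0,0,0,0,0,0.95]]'
python3 -m crank '[[0.15,0,0,0,0,0,0.95],[0.1,0,0,0,0,0,0.95],[0,0,0,0,0,0,0.95]]'
python3 -m crank '[[0.1,0,0,0,0,0,0.95],[0,0,0,0,0,0,0.95]]'
python3 -m crank '[[0.1,0,0,0,0,0,0.95],[0,0,0,0,0,0,0.95]]'
```

```text
time: 24.2
position: [0.5272, 0.1099, 0.142]
tool_rot: [1.0, 0.013, 0.001, 0.0]
ft_force: [0.4, 2.8, -0.5]
grip_width: 0.0134
grip_force: 29.9
time: 24.58
position: [0.5291, 0.11, 0.1419]
tool_rot: [1.0, 0.013, 0.0, 0.0]
ft_force: [-0.1, 1.3, 0.1]
grip_width: 0.0139
grip_force: 29.9
time: 24.82
position: [0.53, 0.1101, 0.1418]
tool_rot: [1.0, 0.013, 0.0, 0.0]
ft_force: [0.7, 1.4, 0.2]
grip_width: 0.0139
grip_force: 29.9
time: 25.08
position: [0.5309, 0.1101, 0.1418]
tool_rot: [1.0, 0.013, 0.0, 0.0]
ft_force: [1.0, 0.2, -0.3]
grip_width: 0.0133
grip_force: 29.9
```

Sideways force is falling as the leg snaps in. I'll push on to the firm stop.

```bash
python3 -m crank '[[0.1,0,0,0,0,0,0.95],[0,0,0,0,0,0,0.95]]'
python3 -m crank '[[0.1,0,0,0,0,0,0.95],[0,0,0,0,0,0,0.95]]'
python3 -m crank '[[0.1,0,0,0,0,0,0.95],[0,0,0,0,0,0,0.95]]'
```

```text
time: 25.32
position: [0.5319, 0.1101, 0.1418]
tool_rot: [1.0, 0.013, 0.0, 0.0]
ft_force: [0.3, 0.1, -0.1]
grip_width: 0.0138
grip_force: 29.9
time: 25.58
position: [0.5328, 0.1102, 0.1418]
tool_rot: [1.0, 0.013, 0.0, 0.0]
ft_force: [0.7, 0.1, -0.1]
grip_width: 0.0137
grip_force: 29.9
time: 25.82
position: [0.5333, 0.1103, 0.1417]
tool_rot: [1.0, 0.013, -0.001, 0.0]
ft_force: [-0.6, 0.4, -0.8]
grip_width: 0.0141
grip_force: 29.9
```

```bash
python3 -m crank '[[0.1,0,0,0,0,0,0.95],[0,0,0,0,0,0,0.95]]'
python3 -m crank '[[0.1,0,0,0,0,0,0.95],[0,0,0,0,0,0,0.95]]'
python3 -m crank '[[0.1,0,0,0,0,0,0.95],[0,0,0,0,0,0,0.95]]'
```

```text
time: 26.08
position: [0.5337, 0.1104, 0.1416]
tool_rot: [1.0, 0.013, -0.001, -0.0]
ft_force: [-2.9, 0.5, 0.6]
grip_width: 0.0138
grip_force: 29.9
time: 26.32
position: [0.5341, 0.1105, 0.1414]
tool_rot: [1.0, 0.013, -0.002, -0.0]
ft_force: [-5.0, 0.5, 0.5]
grip_width: 0.0139
grip_force: 29.9
time: 26.58
position: [0.5343, 0.1105, 0.1414]
tool_rot: [1.0, 0.014, -0.003, -0.0]
ft_force: [-6.1, 0.2, 2.1]
grip_width: 0.0138
grip_force: 29.9
```

```bash
python3 -m crank '[[-0.2,0,0,0,0,0,0.95],[0,0,0,0,0,0,0.7],[0,0,0,0,0,0,0.5],[0,0,0,0,0,0,0.5]]' 20
python3 -m crank '[[0,0,-2,0,0,0,0.5],[0,0,-4,0,0,0,0.5],[-3,5.5,-2,0,0,0,0.5],[-2,6,0,0,0,0,0.5],[0,6,0,0,0,0,0.5]]'
python3 -m crank '[[0,6,0,0,0,0,0.5],[0,6,0,0,0,0,0.5],[0,6,0,0,0,0,0.5],[0,0,0,0,0,0,0.5]]'
python3 - <<'E'
from h import *
a=cams.camera("side")[:,:,::-1];b=cams.camera("top")[:,:,::-1]
z=lambda i,x,y:cv2.resize(i[y:y+64,x:x+50],None,fx=8,fy=8,interpolation=cv2.INTER_LINEAR)
cv2.imwrite("pics/z5.png",np.hstack([z(b,243,225),z(a,268,240)]))
E
```

```text
time: 27.08
position: [0.5359, 0.1103, 0.1421]
tool_rot: [1.0, 0.013, 0.001, 0.0]
ft_force: [-0.2, -0.5, -0.0]
grip_width: 0.0362
grip_force: 0.0
time: 27.7
position: [0.4899, -0.0635, 0.2215]
tool_rot: [1.0, 0.014, 0.0, 0.0]
ft_force: [1.5, 1.0, 1.0]
grip_width: 0.0433
grip_force: 0.0
time: 28.2
position: [0.497, -0.2478, 0.2213]
tool_rot: [1.0, 0.01, 0.002, 0.002]
ft_force: [-0.1, -0.1, 0.1]
grip_width: 0.0434
grip_force: 0.0
```

View pics/z5.png

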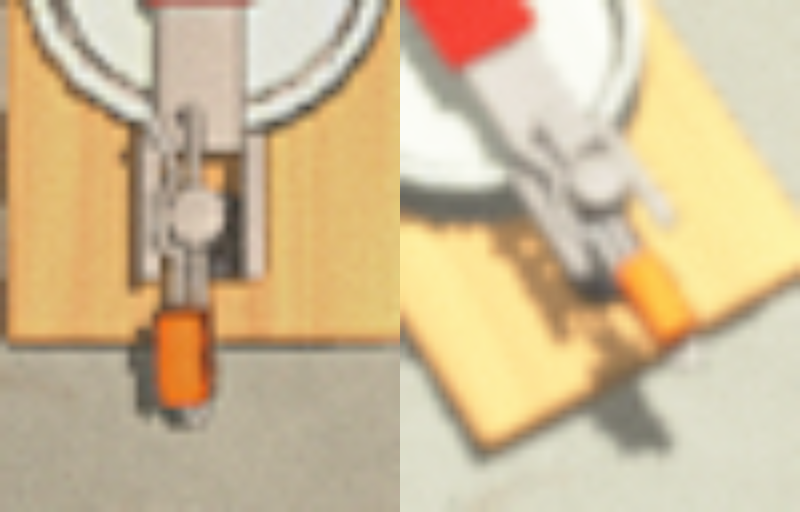

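The clip sits on the stem with the straight leg through it and the sprung leg around the +y side; the tab top is at about (266,269.6) and the stem top at (267.4,251.6). I'll check the 40 mm spacing.

Run:
```python
from h import *
b=cams.camera("top");m=cv2.inRange(cv2.cvtColor(b,cv2.COLOR_RGB2HSV),(5,190,150),(14,255,255))[258:285,255:280]
q=np.argwhere(m>0).mean(0)+[258,255];print(len(np.argwhere(m>0)),q)
t,s,tip=pl("top",q[1],q[0],.092),pl("top",267.4,251.6,.0857),pl("top",243+187/8,225+105/8,.0697)
print(t,s,tip,(s-t)[:2],(tip-s)[:2])
```

```text
52 [269.57692308 265.30769231]
[0.52887639 0.10994058 0.092     ] [0.5718474  0.10703118 0.0857    ] [0.60583036 0.11192087 0.0697    ] [ 0.04297101 -0.0029094 ] [0.03398297 0.00488969]
```

The tip reads 34 mm past the axis as expected, but the tab reading leaves about 3 mm of doubt. I'll seat it with a gentle push from behind using closed fingers.

```bash
python3 -m crank '[[-1,-6,0,0,0,0,1],[-1,-6,0,0,0,0,1],[0,-6,0,0,0,0,1],[0,-6,0,0,0,0,1],[0,-6,0,0,0,0,1]]' 20
python3 -m crank '[[0,-5,0,0,0,0,1],[0,0,0,0,0,0,1],[0,0,0,0,0,0,1]]'
python3 -c "
from h import *
to(.49,.1085,.143)"
```

```text
time: 28.98
position: [0.4666, 0.0604, 0.2211]
tool_rot: [1.0, 0.015, 0.0, -0.0]
ft_force: [0.9, -0.6, -0.7]
grip_width: 0.0035
grip_force: 0.0
time: 29.35
position: [0.4657, 0.1078, 0.2209]
tool_rot: [1.0, 0.015, -0.0, 0.0]
ft_force: [0.1, -0.7, -0.7]
grip_width: 0.0006
grip_force: 0.0
shift [2.43 0.   7.79] yaw 0.0296 tilt [-2.e-04 -3.e-04 -1.e+00] F [ 0.1 -0.7 -0.7] t 29.35
```

```bash
python3 -m crank '[[1,-0.1,4,0,0,0,1],[1,0,3.8,0,0,0,1],[0,0,0,0,0,0,1],[0,0,0,0,0,0,1]]'
python3 -m crank '[[0.4,0,0,0,0,0,1],[0.3,0,0,0,0,0,1],[0,0,0,0,0,0,1]]'
python3 -m crank '[[0.3,0,0,0,0,0,1],[0.2,0,0,0,0,0,1],[0,0,0,0,0,0,1]]'
python3 -m crank '[[0.2,0,0,0,0,0,1],[0,0,0,0,0,0,1]]'
```

```text
time: 29.85
position: [0.4865, 0.1077, 0.1435]
tool_rot: [1.0, 0.013, 0.0, 0.0]
ft_force: [0.0, -0.3, -0.3]
grip_width: 0.0005
grip_force: 0.0
time: 30.22
position: [0.4942, 0.1087, 0.1437]
tool_rot: [1.0, 0.013, 0.001, 0.0]
ft_force: [-0.1, -0.3, -0.6]
grip_width: 0.0004
grip_force: 0.0
time: 30.6
position: [0.4987, 0.1088, 0.1428]
tool_rot: [1.0, 0.013, 0.0, 0.0]
ft_force: [-0.6, -0.3, 0.4]
grip_width: 0.0002
grip_force: 0.0
time: 30.85
position: [0.5007, 0.1089, 0.1428]
tool_rot: [1.0, 0.013, 0.0, 0.0]
ft_force: [-0.1, 0.6, 0.0]
grip_width: 0.0005
grip_force: 0.0
```

```bash
python3 -m crank '[[0.2,0,0,0,0,0,1],[0.1,0,0,0,0,0,1],[0,0,0,0,0,0,1]]'
python3 -m crank '[[0.2,0,0,0,0,0,1],[0,0,0,0,0,0,1]]'
python3 -m crank '[[0.2,0,0,0,0,0,1],[0,0,0,0,0,0,1]]'
python3 -m crank '[[0.1,0,0,0,0,0,1],[0,0,0,0,0,0,1]]'
```

```text
time: 31.22
position: [0.5035, 0.1089, 0.1428]
tool_rot: [1.0, 0.013, -0.0, -0.0]
ft_force: [-0.7, -1.3, -0.0]
grip_width: 0.0006
grip_force: 0.1
time: 31.48
position: [0.5047, 0.109, 0.1426]
tool_rot: [1.0, 0.013, -0.001, -0.0]
ft_force: [-1.0, -0.2, 0.2]
grip_width: 0.0002
grip_force: 1.0
time: 31.72
position: [0.5053, 0.1092, 0.1423]
tool_rot: [1.0, 0.014, -0.003, -0.0]
ft_force: [-5.8, 0.0, 0.9]
grip_width: 0.0005
grip_force: 2.5
time: 31.98
position: [0.5056, 0.1092, 0.1422]
tool_rot: [1.0, 0.014, -0.004, -0.0]
ft_force: [-6.0, 0.8, 1.5]
grip_width: 0.0009
grip_force: 3.1
```

```bash
python3 -m crank '[[0.1,0,0,0,0,0,1],[0,0,0,0,0,0,1]]'
python3 -m crank '[[0.15,0,0,0,0,0,1],[0,0,0,0,0,0,1]]'
python3 -m crank '[[0.1,0,0,0,0,0,1],[0,0,0,0,0,0,1]]'
```

```text
time: 32.22
position: [0.5058, 0.1093, 0.142]
tool_rot: [1.0, 0.014, -0.005, -0.0]
ft_force: [-6.1, 0.1, 1.5]
grip_width: 0.0001
grip_force: 3.6
time: 32.48
position: [0.5061, 0.1094, 0.1418]
tool_rot: [1.0, 0.014, -0.006, -0.0]
ft_force: [-8.5, 0.2, 1.5]
grip_width: 0.0005
grip_force: 4.4
time: 32.72
position: [0.5063, 0.1095, 0.1416]
tool_rot: [1.0, 0.014, -0.007, -0.0]
ft_force: [-8.9, 0.9, 2.0]
grip_width: 0.0005
grip_force: 5.0
```

```bash
python3 -m crank '[[-2,0,0,0,0,0,1],[-2,0,-2,0,0,0,1],[0,5,-5,0,0,0,1],[0,6,0,0,0,0,1],[0,6,0,0,0,0,1]]'
python3 -m crank '[[0,6,0,0,0,0,1],[0,6,0,0,0,0,1],[0,6,0,0,0,0,1],[0,0,0,0,0,0,1],[0,0,0,0,0,0,1]]'
python3 - <<'E'
from h import *
a=cams.camera("side")[:,:,::-1];b=cams.camera("top")[:,:,::-1]
z=lambda i,x,y:cv2.resize(i[y:y+64,x:x+50],None,fx=8,fy=8,interpolation=cv2.INTER_LINEAR)
cv2.imwrite("pics/z6.png",np.hstack([z(b,243,225),z(a,268,240)]))
E
```

```text
time: 33.35
position: [0.4783, -0.0581, 0.2084]
tool_rot: [1.0, 0.014, 0.003, 0.001]
ft_force: [1.6, 0.3, 0.3]
grip_width: 0.0008
grip_force: 0.0
time: 33.98
position: [0.4813, -0.2362, 0.207]
tool_rot: [1.0, 0.013, 0.0, 0.0]
ft_force: [-0.1, 0.0, -0.0]
grip_width: 0.0003
grip_force: 0.0
```

View pics/z6.png

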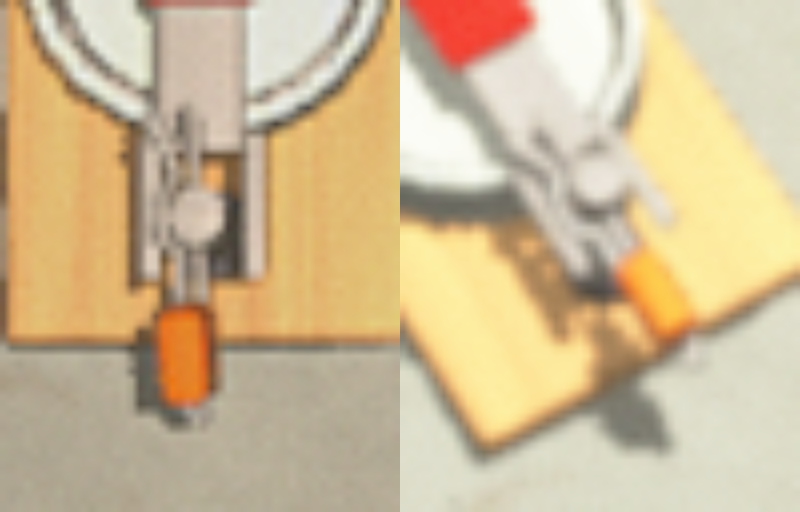

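The clip hasn't moved: it is seated against its stop, with the tab up at (266,269) and the strap flat. Handing in.

```bash
python3 -c "
from rig import ticket
print(ticket.hand_in())"
```

```text
the job is handed in; nothing more can be done
None
```

I folded the strap fully down, pushed the clip through the stem's hole to its firm stop and let go. The job is handed in at about 34 s; the hand-in gave no verdict, so the result is unconfirmed.

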